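# Set the straightedge against two stop screws and weight it down

### The arm

A 7-joint arm with a two-finger parallel gripper is mounted at the origin on the work surface. World frame = base frame: x ahead of the robot, y to its left, z up, the work surface at z = 0. Lengths are in m, angles in rad, forces in N, time in s.
With the tool pointing down it reaches from about 0.4 to 0.85 m from the base axis. Payload 6.9 kg.
Tool frame: the origin (TCP) lies midway between the tips of the shut fingers; the grasp point (between the pads) lies arm.pinch_z behind it (arm.pinch_z is the distance from the TCP to the grasp point, in m); y points along the fingers, z is the direction in which the jaws open and shut, and the axes are right-handed (so a half turn about y gives the same grasp; the last joint's range is limited). The gripper opens to 85 mm and grips with 20 to 120 N. Pads are 22 mm wide; open, the fingers measure 114 mm over their backs; the gripper's body (76 mm by 85 mm) begins 54 mm behind the grasp point. The pads swing forward as they close: fully open they stand 13 mm farther back than shut.
Start: joints at [1.391, 0.507, -0.238, 1.5, 0.126, 1.149, -0.155], TCP at [0.176, -0.6, 0.231] pointing down, gripper open.
Joint ranges: [-3.08, 3.08], [-0.24, 2.05], [-1.43, 1.35], [0, 2.5], [-1.52, 4.66], [0.17, 1.96], [-2.89, 2.89]. Speed limits (rad/s): [2.39, 2.39, 3.14, 3.14, 3.14, 3.14, 3.14].

### API

Orientations are given as a unit quaternion [w, x, y, z].
In Python, from cell import arm, cams gives the robot as it stands.
- The arm moves only by the tool apply_moves, never from a script. Its argument "targets" is a list of rows, each a list of 2 entries, a list of its own where there are three numbers: the shift along the world's x, y, z in units of 40 mm (1.0 is 40 mm), then the turn about the world's z in units of 6 degrees (1.0 is 6 degrees). In form: [[[tx, ty, tz], turn], ...]. A call has 1 to 5 rows; each row shifts and turns the commanded pose from where the row before left it; what a row does not reach is not made up. A row lasts 1/12 s, in which the tool goes at most 41.7 mm and 7.16 degrees, less where a joint would pass 70% of its speed; a pose out of reach is approached as far as the arm can. A call is refused whole if a number of a shift passes 1 or a number of a turn 1, either way. A call with a gripper value outside its range is refused whole. "claw" is the opening, from 0 (shut) to 1 (fully open), set as the call begins (left out, the last holds). The fingers move at their own pace and stop on an object; the grip force is fixed at half the most. Time passes only in rows, so rows that do not move let the fingers close. It gives the time, the measured TCP pose, the force and the opening at its end, in the units of the state.
- arm.observe(): the state, without advancing time (a new reading comes with each control period).
- cams.camera(name): name is "scene" or "top"; returns (picture, depth): 480x640x3 uint8, red, green, blue; 480x640 float32, m along the optical axis (not along the pixel's ray), 0 where there is no reading.
- cams.camera_model(name): a dict with "fovy" (degrees; the focal length in pixels is half the picture's height over the tangent of half this angle, whatever the lens; pixels are square), "cx", "cy" (the principal point, pixels), "world_to_cam" (4x4, takes a point from world to camera coordinates). Camera axes: x right, y down, z forward; pixel columns grow to the right and rows downward; lengths in m; the calibration is good to about 2 mm. A picture is of the moment at which its call begins. camera_model takes no time and is no camera call.
- arm.close_job(): hands the job in, once; it reports no verdict.
The state is a dict: "t": time; "qpos": joint angles; "joint_vel": joint speeds; "tau": joint torques, N m; "position": TCP position; "tcp_rot": TCP orientation; "wrist_force": force on the tool from outside, world axes, zero at the start; "moment": the same for the moment, N m; "grip_width": finger opening in m.
Only numpy, scipy, OpenCV 4.12 (cv2) and the standard library are available. Lean on these libraries where they do the work, as an engineer would, in place of code of your own. Each camera call takes 0.05 s, during which the arm holds its last target. There are 200 camera calls.

### The job

The copper strip on the bed is to be trimmed along the straightedge. Slide the straightedge along the bed, without picking it up, until its bare steel edge bears lightly on the red tips of both stop screws at once, without forcing the screws. Then let go of it and set the hold-down weight squarely on its flat bar, so that it stays against both tips, and leave the other things alone.

Things in the scene. Friction and masses are not known exactly. Their poses are not given: they have to be found in the camera images.
- bed: Fixed trimming bed: aluminium plate on plywood, 340 x 360 x 18 mm (x, y, z); a flat copper strip 96 mm wide (no thickness to speak of) is taped along its x in the middle. Origin: centre of the underside, on the bench; the upper face is 18 mm above it. z up.
- stop_left: The stop on the robot's left: fixed blue block 24 (x) x 24 (y) x 14 mm on the bed. Origin: centre of its underside, 18 mm above the bench; -x faces the straightedge. A screw runs through it along x, 6 mm above the bed, ending in a red ball of 10 mm (its centre: tip_left). It was set by hand: the ball's foremost point is 26 to 40 mm before the origin, not measured, and only visible or felt.
- stop_right: The stop on the robot's right, 150 to 212 mm from the left one, alike (its ball's centre: tip_right), with a setting of its own: the ball's foremost point is 26 to 40 mm before the origin (-x), not measured. Both screws are only finger-tight: more than 12 N on one spoils its setting.
- straightedge: Loose, flat on the bed: yellow bar 50 (x) x 320 (y) x 10 mm, about 0.5 kg, sliding easily. Working edge: bare steel, straight, at x = +25, facing the stops; with a ball touching it, the ball's centre is at x = +30. Black rib handle on its middle, 16 (x) x 90 (y), from 10 to 42 mm above the underside; flat bar is left from 45 to 160 mm either side of the middle. Origin: centre of the underside; z up.
- weight: Loose hold-down weight standing on the bench beside the bed, left or right: steel cylinder 46 mm in diameter, 38 mm tall, with a blue band, and on top of it a black knob 20 mm in diameter and 28 mm tall (66 mm in all); about 0.5 kg. Origin: centre of the underside.
- mill_jar: Bystander: steel grinding jar 68 mm in diameter, 76 mm tall, standing on the bench on the other side of the bed from the weight. Origin: centre of the underside.
- bottle: Bystander: white jar with a blue cap, 56 mm in diameter, 105 mm tall, standing on the bench beside the bed. Origin: centre of the underside.
- scriber: Bystander: green scriber 10 mm thick, 105 mm long along its y, lying on the bed beyond the stops. Origin: under the middle of its 80 mm handle.

How it is judged:
On the way, in this order (a step that is already met when the one before it is completed fails the run):
1. the straightedge's steel edge bears on both stop screws at once (more than 0.7 N on each, for 0.4 s) (contact force between straightedge and stop_left above 0.7 N and contact force between straightedge and stop_right above 0.7 N and x of each of tip_left, tip_right in the frame of straightedge above 0.027 m), for 0.4 s.
2. the weight stands on the straightedge, let go (contact force between weight and straightedge above 2.5 N and contact force between weight and the fingers below 0.1 N), for 0.2 s.
At the end, for the whole second after the job is handed in: The straightedge lies flat on the bed with its steel edge within 1.5 mm of both red screw tips, neither tip past its end; the weight stands upright and at rest on the flat bar, its axis within 13 mm of the bar's centre line; all is let go and at rest (x of tip_left in the frame of straightedge between 0.0275 and 0.0315 m and x of tip_right in the frame of straightedge between 0.0275 and 0.0315 m and y of tip_left in the frame of straightedge below 0.158 m and y of tip_right in the frame of straightedge above -0.158 m and z of straightedge in the frame of bed below 0.02 m and angle between straightedge's own z axis and vertical below 0.03 rad and contact force between weight and straightedge above 2.5 N and angle between weight's own z axis and vertical below 0.05 rad and x of weight in the frame of straightedge between -0.013 and 0.013 m and z of weight in the frame of straightedge between 0.007 and 0.013 m and linear speed of each of weight, straightedge below 0.01 m/s); the robot touches nothing.
It fails at once if more than 12 N against a stop or its screw (contact force between anything else and stop_left above 12 N or contact force between anything else and stop_right above 12 N).
It fails at once if the straightedge picked up (more than 15 mm off the bed or tilted more than 0.15 rad) instead of slid (z of straightedge in the frame of bed above 0.033 m or angle between straightedge's own z axis and vertical above 0.15 rad).
It fails at once if the jar, the bottle or the scriber disturbed (moved more than 15 mm or tipped) (distance of any of mill_jar, bottle, scriber from where it was at the start of the episode above 0.015 m or angle between any of mill_jar, bottle's own z axis and vertical above 0.3 rad).
It also fails if it takes over 64 s, if anything falls off the work surface, if the arm or the gripper's body presses on something with over 40 N, if the wrist force passes 120 N, or if a joint passes its speed limit or range.

## Working session

There is one attempt and no reset: what is moved stays moved. The work goes in short steps, Python scripts to look and compute and a tool call to move; the robot and the scene stay as the last step left them, time stands still between calls to the robot, and variables do not carry over. Pictures are saved under pics/ and viewed, about 8 in all and at most 12, crops included, and the job is handed in when it is done.

Besides the shell and the picture viewer there is one more tool, called after "Emit:" as name([rows], argument=value, ...), one row to a line, values as JSON. apply_moves: Moves the arm, as the interface text tells. Its arguments: {"type":"object","properties":{"targets":{"type":"array","items":{"type":"array"}},"claw":{"type":"number"}},"required":["targets"]}

```bash
mkdir -p pics; cat > h.py <<'E'
import numpy as np, cv2
from cell import arm, cams
def model(n):
    m=cams.camera_model(n); f=240/np.tan(np.radians(m["fovy"])/2); return m,f
def cloud(n,d):
    m,f=model(n); v,u=np.mgrid[:480,:640]
    P=np.stack([(u-m["cx"])/f*d,(v-m["cy"])/f*d,d],-1)
    T=np.linalg.inv(np.array(m["world_to_cam"])); W=P@T[:3,:3].T+T[:3,3]; W[d==0]=np.nan; return W
def at_z(n,uv,z):
    m,f=model(n); T=np.linalg.inv(np.array(m["world_to_cam"]))
    uv=np.atleast_2d(uv).astype(float)
    r=np.c_[(uv[:,0]-m["cx"])/f,(uv[:,1]-m["cy"])/f,np.ones(len(uv))]@T[:3,:3].T; o=T[:3,3]
    return o+r*((z-o[2])/r[:,2])[:,None]
E
python3 - <<'E'
from h import *
print(arm.observe(), arm.pinch_z)
for n in("top","scene"):
    p,d=cams.camera(n); np.savez(n+"0.npz",p=p,d=d); cv2.imwrite(f"pics/{n}0.png",p[...,::-1])
    m,f=model(n); print(n,f,np.round(m["world_to_cam"],3).tolist(),(d==0).mean())
E
```

```text
{'t': 0.0, 'qpos': array([ 1.39051701,  0.50835267, -0.2375267 ,  1.50116388,  0.12569805,
        1.14890605, -0.15480939]), 'joint_vel': array([ 0.00125545, -0.00023643, -0.00121871, -0.00010085, -0.00033803,
        0.00019264,  0.00097337]), 'tau': array([ 1.13273967e-03, -6.20603943e+01, -2.18616754e+00, -2.49651915e+01,
        1.27698382e-02,  1.20674993e-02, -2.43483970e-05]), 'position': array([ 0.17596961, -0.59917257,  0.23040983]), 'tcp_rot': array([ 0.10059467, -0.10080344,  0.70054162, -0.69925734]), 'wrist_force': array([-0.28619667, -0.46592467, -0.23129285]), 'moment': array([-0.05601934,  0.01688965, -0.06225699]), 'grip_width': 0.08518514586222653} 0.0187
top 528.2266991310291 [[0.004, -1.0, 0.021, -0.009], [-0.98, -0.008, -0.197, 0.616], [0.197, -0.02, -0.98, 0.749], [0.0, 0.0, 0.0, 1.0]] 0.00396484375
scene 539.6023980312408 [[-0.418, 0.909, -0.008, 0.268], [0.604, 0.271, -0.749, -0.343], [-0.679, -0.318, -0.662, 1.475], [0.0, 0.0, 0.0, 1.0]] 0.003916015625
```

View pics/top0.png

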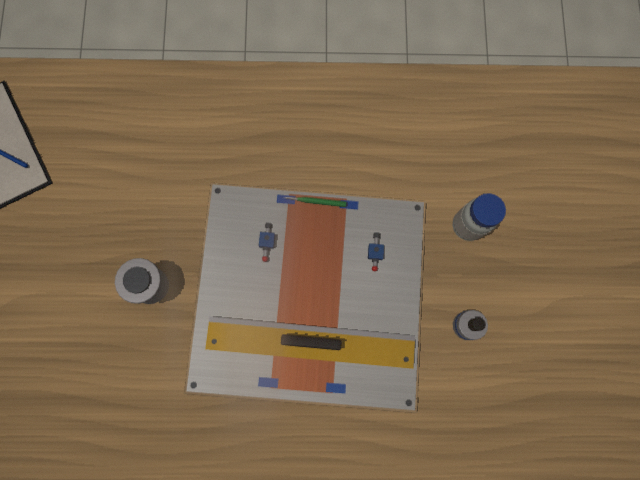

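View pics/scene0.png

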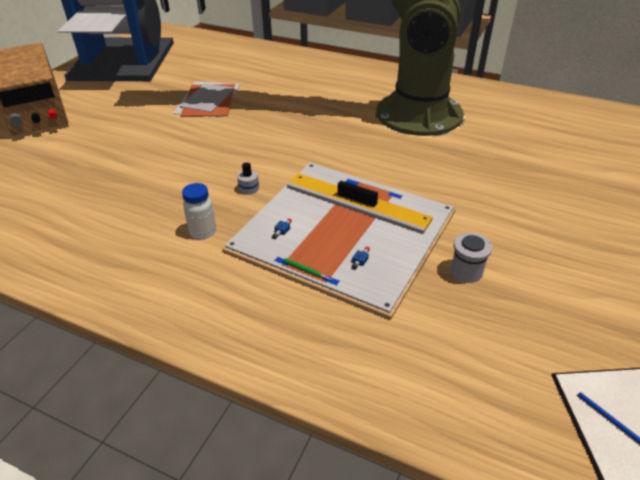

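The top view (left is +y) shows the straightedge at about (311,342), the red tips at (265,259) and (375,268), the weight at (472,325), the bottle at (480,215) and the jar at (138,281). The scene view agrees with this. Next I measure their positions.

```bash
cat > meas.py <<'E'
from h import *
import sys
def measure(p,d,n="top"):
    hsv=cv2.cvtColor(p,cv2.COLOR_RGB2HSV).astype(int); H,S,V=hsv[...,0],hsv[...,1],hsv[...,2]
    W=cloud(n,d); out={}
    reg=(W[...,0]>.28)&(W[...,0]<.85)&(abs(W[...,1])<.35)&(W[...,2]<.1)
    y=(H>18)&(H<30)&(S>180)&(V>100)&reg
    y=cv2.morphologyEx(y.astype(np.uint8),cv2.MORPH_OPEN,np.ones((3,3)))
    v,u=np.nonzero(y); q=at_z(n,np.c_[u,v],.028)[:,:2]
    r=cv2.minAreaRect((q*1000).astype(np.float32)); b=cv2.boxPoints(r); out["edge_rect"]=(np.round(r[0],1),np.round(r[1],1),round(r[2],2))
    out["box"]=np.round(b,1).tolist()
    red=((H<6)|(H>174))&(S>190)&(V>80)&reg
    nb,l,s,c=cv2.connectedComponentsWithStats(red.astype(np.uint8))
    for i in range(1,nb):
        if 8<s[i,4]<200: out[f"red{i}"]=(s[i].tolist(),np.round(c[i],1),np.round(at_z(n,c[i],.024)[0]*1000,1))
    return out
if __name__=="__main__":
  for n in("top","scene"):
    z=np.load(n+"0.npz"); p,d=z["p"],z["d"]
    for k,v in measure(p,d,n).items(): print(n,k,v)
    W=cloud(n,d)
    # standing things: height clusters outside bed
    m=(W[...,2]>.012)&(W[...,2]<.15)&(W[...,0]>.25)&(W[...,0]<.9)&(abs(W[...,1])<.4)
    nb,l,s,c=cv2.connectedComponentsWithStats(m.astype(np.uint8))
    for i in range(1,nb):
        if s[i,4]>40:
            q=W[l==i]; print(n,s[i,4],"med",np.round(np.median(q,0)*1000),"min",np.round(q.min(0)*1000),"max",np.round(q.max(0)*1000))
            for lo,hi in((.035,.041),(.058,.07)):
                t=q[(q[:,2]>lo)&(q[:,2]<hi)]
                if len(t)>5: print("   ",lo,len(t),np.round(((t.max(0)+t.min(0))/2)*1000,1),np.round(np.ptp(t,0)*1000))
  z=np.load("top0.npz"); p,d=z["p"],z["d"]; W=cloud("top",d)
  for nm,(a,b2,c1,c2,lo,hi) in dict(handle=(325,355,270,355,.05,.07),bedtop=(200,400,200,420,.01,.022),sl=(220,265,255,280,.027,.036),sr=(230,275,362,390,.027,.036)).items():
    q=W[a:b2,c1:c2].reshape(-1,3); q=q[(q[:,2]>lo)&(q[:,2]<hi)]; print(nm,len(q),np.round(q.mean(0)*1000,1),np.round(q.min(0)*1000),np.round(q.max(0)*1000), cv2.minAreaRect((q[:,:2]*1000).astype(np.float32)))
  a,b=p[220:280,245:290],p[230:290,355:400]
  w=p[295:355,440:500]
  cv2.imwrite("pics/crop.png",np.hstack([cv2.resize(i,(260,346),interpolation=cv2.INTER_NEAREST) for i in(a,b,w)])[...,::-1])
E
python3 meas.py
```

```text
top edge_rect (array([452.9, -65.9]), array([168.9,  39.3]), 84.88)
top box [[425.79998779296875, -148.3000030517578], [464.8999938964844, -151.8000030517578], [480.0, 16.399999618530273], [440.79998779296875, 19.899999618530273]]
top 46355 med [531.   5.  18.] min [ 359. -186.   12.] max [722. 195.  63.]
    0.058 520 [463.9   1.7  60.6] [22. 89.  5.]
top 1688 med [ 651. -250.  101.] min [ 629. -285.   12.] max [ 682. -231.  108.]
    0.035 48 [ 653.9 -249.2   37.8] [49. 35.  6.]
    0.058 109 [ 652.3 -251.3   64. ] [45. 39. 12.]
top 1870 med [550. 255.  70.] min [520. 227.  12.] max [586. 294.  79.]
    0.035 35 [546.  242.3  38.1] [44. 23.  6.]
    0.058 699 [552.8 260.5  65.6] [66. 67.  9.]
top 803 med [ 490. -242.   38.] min [ 469. -271.   14.] max [ 514. -224.   68.]
    0.035 460 [ 491.  -248.    37.9] [44. 45.  6.]
    0.058 150 [ 491.3 -247.9   63.3] [19. 20. 10.]
scene edge_rect (array([459.1,   2.8]), array([320.2,  36.9]), 85.03)
scene box [[426.79998779296875, -155.10000610351562], [463.6000061035156, -158.3000030517578], [491.29998779296875, 160.6999969482422], [454.5, 
[... 697 characters left out ...]
1 [555.5 260.5  64.1] [69. 66. 12.]
handle 657 [463.8   2.1  59.1] [453. -43.  54.] [475.  47.  63.] ((463.76019287109375, 2.0849647521972656), (89.94509887695312, 15.950778007507324), 85.0169906616211)
bedtop 35451 [541.9   2.9  17.5] [ 377. -177.   10.] [696. 181.  22.] ((536.66015625, 1.4438018798828125), (318.5648193359375, 357.95556640625), 0.12171787768602371)
sl 292 [622.6  73.1  30.6] [591.  61.  27.] [651.  85.  35.] ((620.8768310546875, 73.02606964111328), (59.94801330566406, 24.060327529907227), 1.8204556703567505)
sr 286 [ 606.7 -100.9   30.7] [ 578. -113.   27.] [638. -88.  36.] ((607.8160400390625, -101.11007690429688), (23.911041259765625, 60.3351936340332), 85.89016723632812)
```

View pics/crop.png

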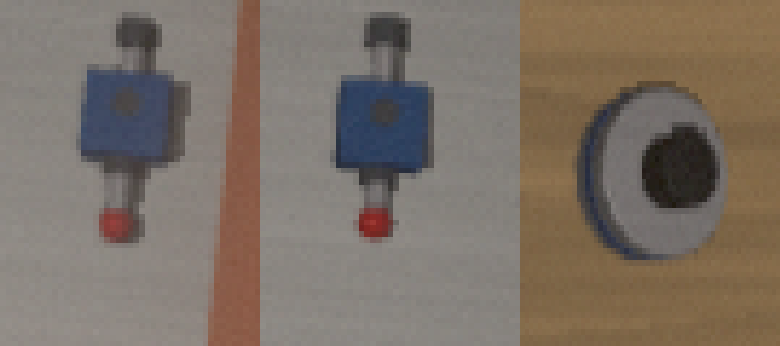

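The crop shows ball centres at about (264.8,258.5) left and (374.3,268.2) right, and the weight's knob at the right of its crop. I convert these to positions and work out the moves.

```bash
python3 - <<'E'
from h import *
from scipy.spatial.transform import Rotation as R
L,Rr=at_z("top",[(264.8,258.5),(374.3,268.2)],.024)
print("balls",np.round(L*1000,1),np.round(Rr*1000,1))
t=L-Rr; yaw=np.degrees(np.arctan2(-t[0],t[1])); print("target yaw",yaw)
n=np.array([np.cos(np.radians(yaw)),np.sin(np.radians(yaw))])
c=np.array([463.8,2.1]); print("centre advance along n mm",(Rr[:2]*1000-c)@n-30,(L[:2]*1000-c)@n-30,"n",n)
z=np.load("scene0.npz"); p=z["p"].astype(int)
m=(p[...,0]>130)&(p[...,1]<70)&(p[...,2]<70); m[:210]=0; m[260:]=0; m[:,:270]=0; m[:,375:]=0
nb,l,s,cc=cv2.connectedComponentsWithStats(m.astype(np.uint8))
for i in range(1,nb):
    print("scene red",s[i].tolist(),np.round(cc[i],1),np.round(at_z("scene",cc[i],.024)*1000,1))
q=arm.observe()["tcp_rot"]; M=R.from_quat(np.r_[q[1:],q[0]]).as_matrix(); print(np.round(M,3)); print("tool z azimuth",np.degrees(np.arctan2(M[1,2],M[0,2])))
E
```

```text
balls [593.7  75.7  24. ] [579.4 -98.8  24. ]
target yaw -4.710729046278571
centre advance along n mm 93.45266126247823 93.45266126247829 n [ 0.99662203 -0.08212513]
scene red [290, 220, 1, 1, 1] [290. 220.] [[578.1 -98.   24. ]]
scene red [367, 248, 2, 2, 3] [367.7 248.3] [[593.3  76.6  24. ]]
[[-0.959 -0.     0.282]
 [-0.282  0.001 -0.959]
 [-0.    -1.    -0.002]]
tool z azimuth -73.62425148379344
```

Emit:
apply_moves([
  [[0.6,0.7,0],0.635],
  [[0.6,0.7,0],0.635],
  [[0.6,0.7,0],0.635],
  [[0.6,0.7,0],0.635],
  [[0.6,0.7,0],0.635],
], claw=1)

```text
t: 0.52
position: [0.2968, -0.458, 0.231]
tcp_rot: [0.216, -0.216, 0.673, -0.673]
wrist_force: [0.2, -0.8, 0.9]
grip_width: 0.0852
```

Emit:
apply_moves([
  [[0.6,0.7,0],0.635],
  [[0.6,0.7,0],0.635],
  [[0.6,0.7,0],0.635],
  [[0.6,0.7,0],0.635],
])

```text
t: 0.85
position: [0.3928, -0.3461, 0.2311]
tcp_rot: [0.303, -0.304, 0.639, -0.639]
wrist_force: [1.2, -1.1, -0.1]
grip_width: 0.0854
```

Emit:
apply_moves([
  [[0.2,0.97,0],0.635],
  [[0.2,0.97,0],0.635],
  [[0.2,0.97,0],0.635],
  [[0.2,0.97,0],0.635],
  [[0.2,0.97,0],0.635],
])

```text
t: 1.27
position: [0.4319, -0.1518, 0.2312]
tcp_rot: [0.405, -0.405, 0.58, -0.58]
wrist_force: [1.3, 0.6, 0.5]
grip_width: 0.0857
```

Emit:
apply_moves([
  [[0.2,0.97,0],0.635],
  [[0.2,0.97,0],0.635],
  [[0.2,0.97,0],0.635],
  [[0.2,0.97,0],0.635],
  [[0,0,0],0],
])

```text
t: 1.68
position: [0.465, 0.0102, 0.232]
tcp_rot: [0.483, -0.479, 0.519, -0.518]
wrist_force: [0.5, 0.1, 0.4]
grip_width: 0.0853
```

Emit:
apply_moves([
  [[0,0,-0.9],0],
  [[0,0,-0.9],0],
  [[0,0,-0.9],0],
  [[0,0,-0.9],0],
  [[0,0,0],0],
])

```text
t: 2.1
position: [0.4604, 0.0009, 0.0822]
tcp_rot: [0.475, -0.48, 0.524, -0.519]
wrist_force: [-1.3, -0.3, -0.2]
grip_width: 0.0855
```

```bash
cat >> h.py <<'E'
def st():
    from scipy.spatial.transform import Rotation as R
    s=arm.observe(); q=s["tcp_rot"]; M=R.from_quat(np.r_[q[1:],q[0]]).as_matrix()
    print(round(s["t"],2),"pos mm",np.round(s["position"]*1000,2),"jaw az",np.round(np.degrees(np.arctan2(M[1,2],M[0,2])),2),"F",np.round(s["wrist_force"],2),"M",np.round(s["moment"],3),"grip",round(s["grip_width"]*1000,1))
E
python3 -c "from h import *; st()"
```

```text
2.1 pos mm [460.36   0.85  82.21] jaw az -5.04 F [-1.35 -0.26 -0.24] M [-0.018  0.048 -0.016] grip 85.5
```

Emit:
apply_moves([
  [[0.06,0.03,-0.6],0],
  [[0,0,-0.6],0],
  [[0,0,0],0],
  [[0,0,0],0],
])

```text
t: 2.43
position: [0.4665, 0.0027, 0.04]
tcp_rot: [0.477, -0.478, 0.522, -0.521]
wrist_force: [-0.1, -0.4, 1.1]
grip_width: 0.0852
```

```bash
python3 -c "from h import *; st()"
```

```text
2.43 pos mm [466.46   2.69  40.01] jaw az -5.03 F [-0.11 -0.36  1.09] M [0.017 0.014 0.032] grip 85.2
```

Emit:
apply_moves([
  [[-0.06,0,-0.15],0],
  [[0,0,0],0],
  [[0,0,0],0],
  [[0,0,0],0],
  [[0,0,0],0],
], claw=0.28)

```text
t: 2.85
position: [0.4646, 0.0027, 0.0339]
tcp_rot: [-0.478, 0.477, -0.521, 0.522]
wrist_force: [0.0, -0.3, 0.5]
grip_width: 0.0256
```

Emit:
apply_moves([
  [[0,0,0],0],
  [[0,0,0],0],
  [[0,0,0],0],
])

```text
t: 3.1
position: [0.4642, 0.0028, 0.0334]
tcp_rot: [-0.478, 0.477, -0.522, 0.522]
wrist_force: [0.5, -0.1, 1.1]
grip_width: 0.0241
```

```bash
python3 - <<'E'
from h import *
st()
p,d=cams.camera("top"); cv2.imwrite("pics/c1.png",cv2.resize(p[180:420,180:500],(640,480))[...,::-1])
E
```

```text
3.1 pos mm [464.24   2.77  33.37] jaw az -5.05 F [ 0.45 -0.13  1.05] M [ 0.024 -0.041 -0.057] grip 24.1
```

View pics/c1.png

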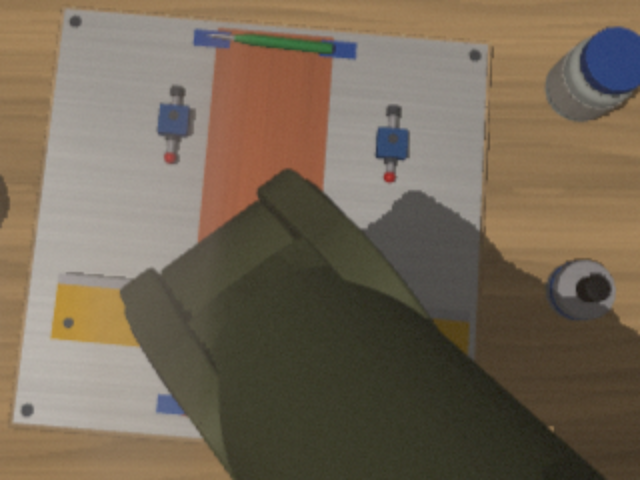

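The gripper straddles the rib without holding it, and the bar, stops and weight are unmoved. I push the bar most of the way with the rear pad.

Emit:
apply_moves([
  [[0.06,-0.005,0],0],
  [[0.1,-0.008,0],0],
  [[0.1,-0.008,0],0],
  [[0.1,-0.008,0],0],
  [[0.1,-0.008,0],0],
])

```text
t: 3.57
position: [0.4824, 0.0012, 0.0331]
tcp_rot: [0.477, -0.478, 0.522, -0.521]
wrist_force: [-3.9, 0.4, 1.7]
grip_width: 0.0238
```

Emit:
apply_moves([
  [[0.12,-0.01,0],0],
  [[0.12,-0.01,0],0],
  [[0.12,-0.01,0],0],
  [[0.12,-0.01,0],0],
  [[0.12,-0.01,0],0],
])

```text
t: 3.98
position: [0.5072, -0.0008, 0.0332]
tcp_rot: [0.478, -0.477, 0.522, -0.522]
wrist_force: [-2.9, 0.4, 0.2]
grip_width: 0.0239
```

Emit:
apply_moves([
  [[0.12,-0.01,0],0],
  [[0.12,-0.01,0],0],
  [[0.12,-0.01,0],0],
  [[0.12,-0.01,0],0],
  [[0.12,-0.01,0],0],
])

```text
t: 4.4
position: [0.5311, -0.0028, 0.0332]
tcp_rot: [0.478, -0.477, 0.522, -0.522]
wrist_force: [-2.2, 0.5, -1.3]
grip_width: 0.024
```

Emit:
apply_moves([
  [[0.1,-0.008,0],0],
  [[0.08,-0.007,0],0],
  [[0.06,-0.005,0],0],
  [[0.03,-0.002,0],0],
  [[0,0,0],0],
])

```text
t: 4.82
position: [0.5418, -0.0036, 0.0333]
tcp_rot: [-0.478, 0.477, -0.521, 0.522]
wrist_force: [-1.2, -0.0, 0.4]
grip_width: 0.0236
```

```bash
python3 - <<'E'
from h import *
from meas import measure
st()
p,d=cams.camera("top"); cv2.imwrite("pics/c2.png",cv2.resize(p[180:420,180:500],(640,480))[...,::-1])
E
```

```text
4.82 pos mm [541.81  -3.6   33.35] jaw az -5.05 F [-1.24 -0.02  0.43] M [-0.021  0.143 -0.032] grip 23.6
```

View pics/c2.png

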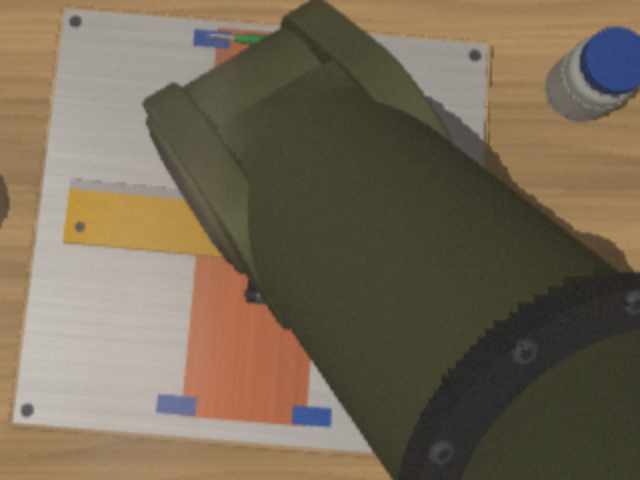

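The bar slides parallel and follows the pad, with about 19 mm still to go. I approach more slowly now.

Emit:
apply_moves([
  [[0.07,-0.006,0],0],
  [[0.07,-0.006,0],0],
  [[0.07,-0.006,0],0],
  [[0.05,-0.004,0],0],
  [[0.03,-0.002,0],0],
])

```text
t: 5.28
position: [0.5532, -0.0045, 0.0334]
tcp_rot: [0.477, -0.478, 0.522, -0.522]
wrist_force: [-4.6, 0.8, 3.7]
grip_width: 0.0239
```

Emit:
apply_moves([
  [[0.02,-0.002,0],0],
  [[0.02,-0.002,0],0],
  [[0.02,-0.002,0],0],
  [[0,0,0],0],
])

```text
t: 5.62
position: [0.5555, -0.0048, 0.0333]
tcp_rot: [-0.478, 0.477, -0.522, 0.522]
wrist_force: [-3.4, 1.2, 2.7]
grip_width: 0.0236
```

```bash
python3 -c "from h import *; st()"
```

```text
5.62 pos mm [555.53  -4.79  33.32] jaw az -5.05 F [-3.43  1.16  2.7 ] M [ 0.06   0.744 -0.026] grip 23.6
```

Emit:
apply_moves([
  [[0.01,-0.001,0],0],
  [[0.01,-0.001,0],0],
  [[0.01,-0.001,0],0],
  [[0,0,0],0],
])

```text
t: 5.95
position: [0.5566, -0.0049, 0.0333]
tcp_rot: [-0.478, 0.477, -0.521, 0.522]
wrist_force: [-4.5, -0.1, 3.3]
grip_width: 0.0242
```

```bash
python3 -c "from h import *; st()"
```

```text
5.95 pos mm [556.64  -4.89  33.32] jaw az -5.04 F [-4.48 -0.06  3.28] M [0.155 0.888 0.   ] grip 24.2
```

Emit:
apply_moves([
  [[0.01,-0.001,0],0],
  [[0.01,-0.001,0],0],
  [[0.01,-0.001,0],0],
  [[0,0,0],0],
])

```text
t: 6.28
position: [0.5579, -0.0051, 0.0333]
tcp_rot: [-0.478, 0.477, -0.522, 0.522]
wrist_force: [-4.2, 0.2, 3.8]
grip_width: 0.0237
```

Emit:
apply_moves([
  [[0,0,0],0],
])

```text
t: 6.37
position: [0.5579, -0.0051, 0.0333]
tcp_rot: [-0.478, 0.477, -0.521, 0.522]
wrist_force: [-3.2, 0.8, 3.2]
grip_width: 0.0237
```

```bash
python3 - <<'E'
from h import *
st()
p,d=cams.camera("top"); cv2.imwrite("pics/c3.png",cv2.resize(p[200:320,190:350],(800,600))[...,::-1])
E
```

```text
6.37 pos mm [557.87  -5.06  33.26] jaw az -5.04 F [-3.17  0.8   3.19] M [ 0.095  0.839 -0.004] grip 23.7
```

View pics/c3.png

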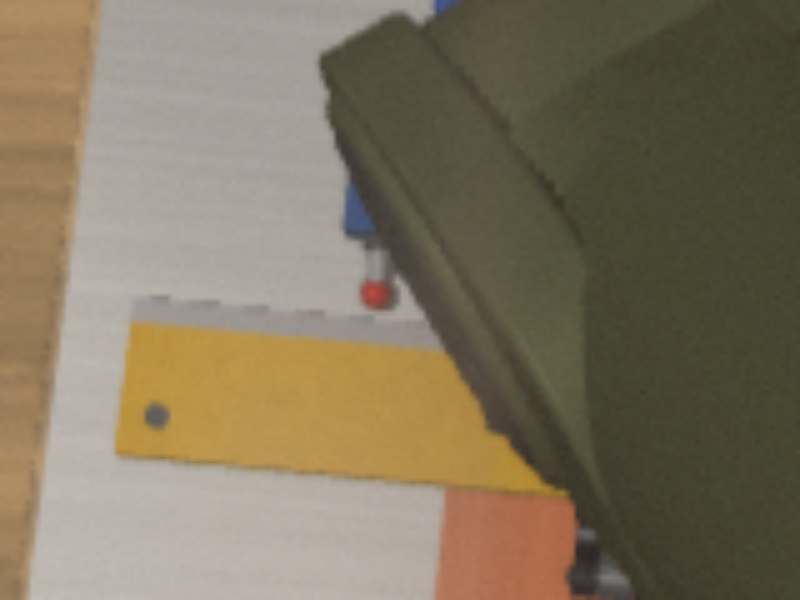

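The picture shows the left ball's bottom at row 308 and the steel edge at row 318, about 3 mm apart. The 3–4 N is therefore sliding friction, so I carry on.

Emit:
apply_moves([
  [[0.01,-0.001,0],0],
  [[0.01,-0.001,0],0],
  [[0.01,-0.001,0],0],
  [[0.01,-0.001,0],0],
])

```text
t: 6.75
position: [0.5594, -0.0052, 0.0333]
tcp_rot: [0.477, -0.478, 0.522, -0.521]
wrist_force: [-4.5, -0.1, 3.3]
grip_width: 0.0236
```

```bash
python3 -c "from h import *; st()"
```

```text
6.75 pos mm [559.36  -5.2   33.26] jaw az -5.05 F [-4.46 -0.14  3.28] M [0.113 0.877 0.041] grip 23.6
```

Emit:
apply_moves([
  [[0.01,-0.001,0],0],
  [[0.005,0,0],0],
  [[0,0,0],0],
])

```text
t: 7.0
position: [0.5601, -0.0053, 0.0333]
tcp_rot: [-0.478, 0.477, -0.522, 0.522]
wrist_force: [-4.2, 0.5, 3.4]
grip_width: 0.0245
```

```bash
python3 -c "from h import *; st()"
```

```text
7.0 pos mm [560.08  -5.31  33.31] jaw az -5.05 F [-4.23  0.47  3.39] M [ 0.023  0.862 -0.018] grip 24.5
```

Emit:
apply_moves([
  [[0.005,0,0],0],
  [[0.005,-0.001,0],0],
  [[0.005,0,0],0],
  [[0,0,0],0],
])

```text
t: 7.33
position: [0.5607, -0.0054, 0.0333]
tcp_rot: [-0.477, 0.477, -0.522, 0.522]
wrist_force: [-4.0, 0.8, 3.2]
grip_width: 0.0236
```

```bash
python3 -c "from h import *; st()"
```

```text
7.33 pos mm [560.67  -5.36  33.28] jaw az -5.05 F [-4.04  0.81  3.24] M [ 0.043  0.892 -0.007] grip 23.6
```

Emit:
apply_moves([
  [[0.005,0,0],0],
  [[0.005,-0.001,0],0],
  [[0.005,0,0],0],
  [[0,0,0],0],
])

```text
t: 7.67
position: [0.5612, -0.0054, 0.0333]
tcp_rot: [-0.478, 0.477, -0.522, 0.522]
wrist_force: [-4.6, -0.2, 3.0]
grip_width: 0.0233
```

```bash
python3 -c "from h import *; st()"
```

```text
7.67 pos mm [561.25  -5.37  33.27] jaw az -5.05 F [-4.62 -0.16  3.04] M [ 0.033  0.856 -0.047] grip 23.3
```

Not touching yet, so I keep on in the same small steps.

Emit:
apply_moves([
  [[0.005,0,0],0],
  [[0.005,-0.001,0],0],
  [[0.005,0,0],0],
  [[0,0,0],0],
])

```text
t: 8.0
position: [0.5618, -0.0054, 0.0333]
tcp_rot: [0.477, -0.478, 0.522, -0.522]
wrist_force: [-4.3, -0.1, 2.6]
grip_width: 0.0238
```

Emit:
apply_moves([
  [[0.005,0,0],0],
  [[0.005,-0.001,0],0],
  [[0,0,0],0],
])

```text
t: 8.25
position: [0.5618, -0.0054, 0.0333]
tcp_rot: [0.477, -0.478, 0.522, -0.521]
wrist_force: [-4.3, -0.7, 4.0]
grip_width: 0.0238
```

```bash
python3 - <<'E'
from h import *
st()
p,d=cams.camera("top"); cv2.imwrite("pics/c4.png",cv2.resize(p[240:300,220:300],(640,480))[...,::-1])
E
```

```text
8.25 pos mm [561.84  -5.39  33.26] jaw az -5.04 F [-4.3  -0.71  3.99] M [0.089 1.162 0.034] grip 23.8
```

View pics/c4.png

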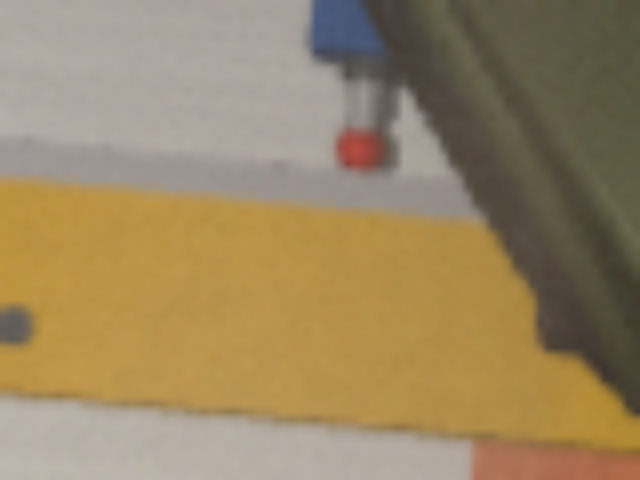

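At 561.8 mm the pad stopped advancing and the moment rose. In the picture the ball meets the steel edge near (360,170), so I have contact and add push gently.

Emit:
apply_moves([
  [[0.005,0,0],0],
  [[0.005,0,0],0],
  [[0,0,0],0],
])

```text
t: 8.55
position: [0.5619, -0.0054, 0.0332]
tcp_rot: [0.477, -0.478, 0.522, -0.521]
wrist_force: [-6.2, 0.4, 4.4]
grip_width: 0.024
```

```bash
python3 -c "from h import *; st()"
```

```text
8.55 pos mm [561.91  -5.4   33.24] jaw az -5.04 F [-6.2   0.35  4.38] M [0.023 1.326 0.002] grip 24.0
```

Emit:
apply_moves([
  [[0.005,0,0],0],
  [[0.005,0,0],0],
  [[0,0,0],0],
])

```text
t: 8.8
position: [0.562, -0.0054, 0.0332]
tcp_rot: [0.477, -0.478, 0.522, -0.521]
wrist_force: [-7.2, -0.7, 6.1]
grip_width: 0.0237
```

```bash
python3 -c "from h import *; st()"
```

```text
8.8 pos mm [561.98  -5.42  33.24] jaw az -5.04 F [-7.19 -0.68  6.07] M [0.122 1.616 0.018] grip 23.7
```

Emit:
apply_moves([
  [[0.005,0,0],0],
  [[0.005,0,0],0],
  [[0,0,0],0],
])

```text
t: 9.05
position: [0.5621, -0.0055, 0.0332]
tcp_rot: [0.477, -0.478, 0.522, -0.521]
wrist_force: [-8.1, 0.2, 7.6]
grip_width: 0.024
```

```bash
python3 -c "from h import *; st()"
```

```text
9.05 pos mm [562.09  -5.46  33.22] jaw az -5.04 F [-8.08  0.18  7.56] M [0.07  1.736 0.058] grip 24.0
```

Emit:
apply_moves([
  [[0.005,0,0],0],
  [[0.005,0,0],0],
  [[0,0,0],0],
])

```text
t: 9.3
position: [0.5622, -0.0055, 0.0332]
tcp_rot: [0.477, -0.478, 0.522, -0.521]
wrist_force: [-8.5, 0.0, 7.3]
grip_width: 0.0242
```

```bash
python3 -c "from h import *; st()"
```

```text
9.3 pos mm [562.21  -5.49  33.18] jaw az -5.03 F [-8.5   0.02  7.32] M [ 0.121  1.936 -0.019] grip 24.2
```

Emit:
apply_moves([
  [[0,0,0.005],0],
  [[0,0,0.005],0],
  [[0,0,0],0],
])

```text
t: 9.55
position: [0.5624, -0.0056, 0.0332]
tcp_rot: [0.477, -0.478, 0.522, -0.521]
wrist_force: [-7.9, -0.6, 2.8]
grip_width: 0.0236
```

```bash
python3 -c "from h import *; st()"
```

```text
9.55 pos mm [562.41  -5.55  33.23] jaw az -5.04 F [-7.94 -0.61  2.82] M [0.056 1.517 0.051] grip 23.6
```

Emit:
apply_moves([
  [[0,0,0.005],0],
  [[0,0,0.005],0],
  [[0,0,0],0],
])

```text
t: 9.8
position: [0.5625, -0.0056, 0.0334]
tcp_rot: [0.477, -0.478, 0.522, -0.521]
wrist_force: [-5.6, 0.4, -0.1]
grip_width: 0.0237
```

```bash
python3 -c "from h import *; st()"
```

```text
9.8 pos mm [562.5   -5.58  33.35] jaw az -5.04 F [-5.62  0.39 -0.09] M [0.06 1.21 0.03] grip 23.7
```

Emit:
apply_moves([
  [[0.005,0,0],0],
  [[0.005,0,0],0],
  [[0,0,0],0],
])

```text
t: 10.05
position: [0.5625, -0.0056, 0.0334]
tcp_rot: [0.477, -0.479, 0.522, -0.521]
wrist_force: [-6.7, 0.1, 0.0]
grip_width: 0.0237
```

```bash
python3 -c "from h import *; st()"
```

```text
10.05 pos mm [562.51  -5.57  33.36] jaw az -5.03 F [-6.71  0.14  0.03] M [0.103 1.5   0.065] grip 23.7
```

Emit:
apply_moves([
  [[0.005,0,0],0],
  [[0,0,0.003],0],
  [[0,0,0],0],
  [[0,0,0],0],
])

```text
t: 10.38
position: [0.5626, -0.0056, 0.0334]
tcp_rot: [0.477, -0.479, 0.522, -0.521]
wrist_force: [-7.4, 0.0, 1.3]
grip_width: 0.0238
```

```bash
python3 -c "from h import *; st()"
```

```text
10.38 pos mm [562.56  -5.6   33.4 ] jaw az -5.03 F [-7.38  0.03  1.33] M [0.119 1.559 0.013] grip 23.8
```

Emit:
apply_moves([
  [[0.005,0,0],0],
  [[0.005,0,0],0],
  [[0,0,0],0],
  [[0,0,0],0],
  [[0,0,0],0],
])

```text
t: 10.8
position: [0.5626, -0.0055, 0.0334]
tcp_rot: [0.476, -0.479, 0.522, -0.521]
wrist_force: [-9.1, 0.3, 1.9]
grip_width: 0.0239
```

Emit:
apply_moves([
  [[0,0,0],0],
  [[0,0,0],0],
  [[0,0,0],0],
  [[0,0,0],0],
  [[0,0,0],0],
])

```text
t: 11.22
position: [0.5626, -0.0056, 0.0334]
tcp_rot: [0.476, -0.479, 0.522, -0.521]
wrist_force: [-9.0, 0.9, 1.7]
grip_width: 0.0239
```

```bash
python3 -c "from h import *; st()"
```

```text
11.22 pos mm [562.59  -5.59  33.4 ] jaw az -5.03 F [-8.97  0.9   1.74] M [0.115 1.826 0.069] grip 23.9
```

Emit:
apply_moves([
  [[-0.025,0.002,0],0],
  [[-0.025,0.002,0],0],
  [[-0.025,0.002,0],0],
  [[-0.025,0.002,0],0],
  [[0,0,0],0],
])

```text
t: 11.63
position: [0.5619, -0.0049, 0.0346]
tcp_rot: [-0.478, 0.477, -0.521, 0.522]
wrist_force: [0.4, -0.4, -0.7]
grip_width: 0.024
```

```bash
python3 -c "from h import *; st()"
```

```text
11.63 pos mm [561.92  -4.91  34.58] jaw az -5.05 F [ 0.43 -0.39 -0.68] M [ 0.052  0.001 -0.036] grip 24.0
```

Free of the bar. I back off to centre, rise, and travel to above the weight.

Emit:
apply_moves([
  [[-0.06,0.005,0],0],
  [[0,0,0.1],0],
  [[0,0,0.5],0],
  [[0,0,0.9],0],
  [[0,0,0.9],0],
])

```text
t: 12.05
position: [0.5576, -0.0047, 0.1309]
tcp_rot: [0.477, -0.478, 0.522, -0.521]
wrist_force: [0.6, -0.3, 0.8]
grip_width: 0.0234
```

Emit:
apply_moves([
  [[0,0,0.5],0],
  [[-0.24,-0.87,0],0],
  [[-0.24,-0.87,0],0],
  [[-0.24,-0.87,0],0],
  [[-0.24,-0.87,0],0],
], claw=0.6)

```text
t: 12.47
position: [0.5197, -0.1454, 0.151]
tcp_rot: [-0.478, 0.478, -0.521, 0.522]
wrist_force: [0.7, 0.0, -0.1]
grip_width: 0.0514
```

Emit:
apply_moves([
  [[-0.24,-0.87,0],0],
  [[-0.24,-0.87,0],0],
  [[-0.24,-0.87,0],0],
  [[0,0,0],0],
  [[0,0,0],0],
])

```text
t: 12.88
position: [0.4903, -0.2512, 0.1503]
tcp_rot: [-0.476, 0.476, -0.523, 0.523]
wrist_force: [0.1, 0.8, 0.4]
grip_width: 0.0512
```

```bash
python3 - <<'E'
from h import *
st()
p,d=cams.camera("top"); np.savez("top1.npz",p=p,d=d); cv2.imwrite("pics/c5.png",cv2.resize(p[180:420,180:500],(800,600),interpolation=cv2.INTER_CUBIC)[...,::-1])
W=cloud("top",d)
q=W[200:330,240:400].reshape(-1,3); q=q[(q[:,2]>.05)&(q[:,2]<.066)&(abs(q[:,1])<.06)]
print("handle",len(q),cv2.minAreaRect((q[:,:2]*1000).astype(np.float32)))
E
```

```text
12.88 pos mm [ 490.25 -251.23  150.28] jaw az -5.35 F [0.07 0.82 0.44] M [ 0.038 -0.022 -0.029] grip 51.2
handle 643 ((557.8153076171875, -5.871898651123047), (90.062744140625, 16.343080520629883), 85.15840148925781)
```

View pics/c5.png

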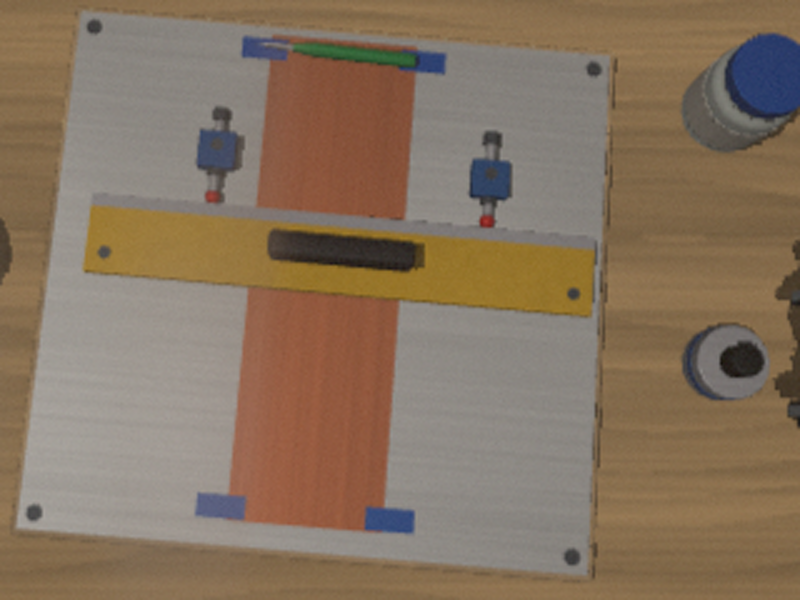

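Both red tips, at (212,196) and (487,221), meet the steel edge with no visible gap. The bar centre is at (557.8, -5.9) mm. Next is the weight's knob.

Emit:
apply_moves([
  [[0.03,0.07,-0.8],0],
  [[0,0,-0.8],0],
  [[0,0,-0.4],0],
  [[0,0,0],0],
  [[0,0,0],0],
])

```text
t: 13.35
position: [0.4929, -0.2438, 0.0702]
tcp_rot: [0.478, -0.478, 0.521, -0.52]
wrist_force: [-0.0, 0.3, 0.2]
grip_width: 0.0511
```

```bash
python3 -c "from h import *; st()"
```

```text
13.35 pos mm [ 492.88 -243.79   70.23] jaw az -4.89 F [-0.01  0.34  0.17] M [ 0.013 -0.023 -0.02 ] grip 51.1
```

Emit:
apply_moves([
  [[-0.02,-0.1,-0.3],0],
  [[0,0,-0.3],0],
  [[0,0,-0.06],0],
  [[0,0,0],0],
  [[0,0,0],0],
])

```text
t: 13.77
position: [0.4921, -0.2497, 0.0445]
tcp_rot: [-0.478, 0.477, -0.521, 0.522]
wrist_force: [-0.5, -0.3, 0.0]
grip_width: 0.0513
```

```bash
python3 -c "from h import *; st()"
```

```text
13.77 pos mm [ 492.14 -249.66   44.53] jaw az -5.03 F [-0.47 -0.34  0.03] M [ 0.016 -0.009 -0.01 ] grip 51.3
```

Aligned over the knob, so I close and then lift.

Emit:
apply_moves([
  [[0,0.03,0],0],
  [[0,0,0],0],
  [[0,0,0],0],
  [[0,0,0],0],
  [[0,0,0],0],
], claw=0)

```text
t: 14.18
position: [0.4918, -0.2484, 0.0446]
tcp_rot: [-0.478, 0.477, -0.521, 0.522]
wrist_force: [-1.6, 0.4, 5.8]
grip_width: 0.018
```

Emit:
apply_moves([
  [[0,0,0],0],
  [[0,0,0.1],0],
  [[0,0,0.4],0],
  [[0,0,0.6],0],
  [[0,0,0.6],0],
])

```text
t: 14.6
position: [0.4903, -0.2481, 0.1117]
tcp_rot: [0.477, -0.478, 0.523, -0.52]
wrist_force: [0.2, -0.5, -5.0]
grip_width: 0.0178
```

Emit:
apply_moves([
  [[0,0,0.3],0],
  [[0,0,0],0],
  [[0,0,0],0],
])

```text
t: 14.85
position: [0.4912, -0.2487, 0.1237]
tcp_rot: [-0.477, 0.477, -0.522, 0.522]
wrist_force: [-0.7, -0.5, -6.4]
grip_width: 0.0179
```

```bash
python3 - <<'E'
from h import *
st()
# target: bar-frame (0,-100)
a=np.radians(-4.85); c=np.array([557.8,-5.9]); t=c+(-100)*np.array([-np.sin(a),np.cos(a)]); print("target",t,"units",(t/1000-arm.observe()["position"][:2])/.04)
E
```

```text
14.85 pos mm [ 491.22 -248.69  123.72] jaw az -5.07 F [-0.68 -0.54 -6.44] M [-0.018  0.077  0.039] grip 17.9
target [ 549.34525846 -105.54194571] units [1.45312367 3.57881553]
```

Emit:
apply_moves([
  [[0.24,0.6,0],0],
  [[0.24,0.6,0],0],
  [[0.24,0.6,0],0],
  [[0.24,0.6,0],0],
  [[0.24,0.6,0],0],
])

```text
t: 15.27
position: [0.5386, -0.1274, 0.1219]
tcp_rot: [0.477, -0.478, 0.523, -0.521]
wrist_force: [0.8, -0.1, -5.9]
grip_width: 0.018
```

Emit:
apply_moves([
  [[0.25,0.58,0],0],
  [[0,0,0],0],
  [[0,0,-0.3],0],
  [[0,0,-0.3],0],
  [[0,0,0],0],
])

```text
t: 15.68
position: [0.547, -0.1053, 0.0962]
tcp_rot: [0.476, -0.479, 0.523, -0.52]
wrist_force: [-0.7, -0.5, -6.7]
grip_width: 0.0179
```

Emit:
apply_moves([
  [[0,0,0],0],
  [[0,0,0],0],
])

```text
t: 15.85
position: [0.5492, -0.1054, 0.0994]
tcp_rot: [0.477, -0.478, 0.522, -0.521]
wrist_force: [0.2, -0.1, -5.6]
grip_width: 0.0176
```

```bash
python3 - <<'E'
from h import *
st()
p,d=cams.camera("scene"); cv2.imwrite("pics/c6.png",cv2.resize(p[140:290,210:410],(800,600),interpolation=cv2.INTER_CUBIC)[...,::-1])
E
```

```text
15.85 pos mm [ 549.24 -105.36   99.4 ] jaw az -5.05 F [ 0.2  -0.11 -5.58] M [-0.011 -0.029 -0.038] grip 17.6
```

View pics/c6.png

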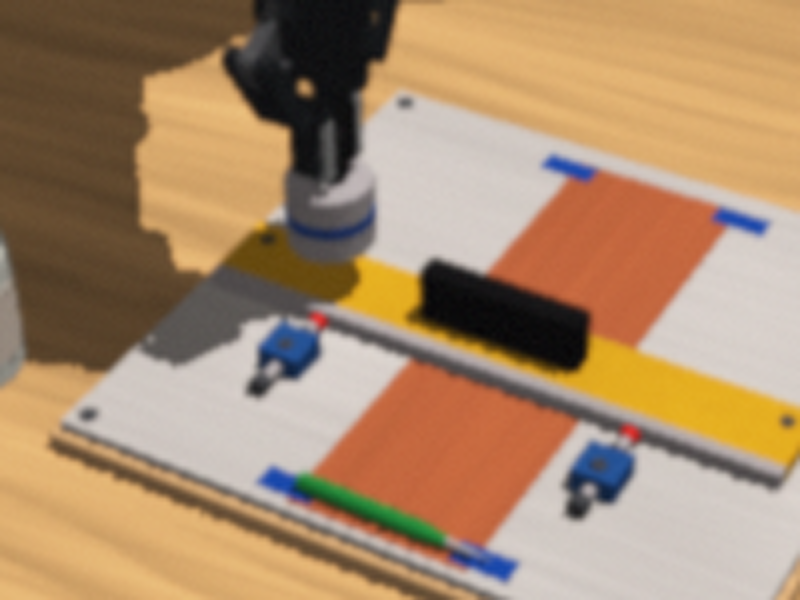

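The weight hangs upright over the right-hand bar, and both tips still touch. I lower it.

Emit:
apply_moves([
  [[0,0,-0.2],0],
  [[0,0,-0.2],0],
  [[0,0,-0.15],0],
  [[0,0,-0.05],0],
  [[0,0,0],0],
])

```text
t: 16.32
position: [0.5489, -0.1053, 0.0748]
tcp_rot: [0.477, -0.478, 0.522, -0.521]
wrist_force: [0.2, -0.0, -5.5]
grip_width: 0.0179
```

Emit:
apply_moves([
  [[0,0,-0.02],0],
  [[0,0,0],0],
  [[0,0,0],0],
])

```text
t: 16.57
position: [0.5498, -0.1053, 0.0752]
tcp_rot: [-0.478, 0.477, -0.521, 0.522]
wrist_force: [0.1, 0.4, -5.8]
grip_width: 0.0178
```

```bash
python3 -c "from h import *; st()"
```

```text
16.57 pos mm [ 549.78 -105.25   75.22] jaw az -5.04 F [ 0.08  0.4  -5.8 ] M [-0.034 -0.006 -0.005] grip 17.8
```

Emit:
apply_moves([
  [[0,0,-0.02],0],
  [[0,0,-0.02],0],
  [[0,0,0],0],
  [[0,0,0],0],
])

```text
t: 16.9
position: [0.5496, -0.1053, 0.0734]
tcp_rot: [-0.477, 0.478, -0.522, 0.522]
wrist_force: [0.1, 0.5, -5.6]
grip_width: 0.0177
```

```bash
python3 -c "from h import *; st()"
```

```text
16.9 pos mm [ 549.56 -105.31   73.41] jaw az -5.05 F [ 0.05  0.53 -5.62] M [ 0.001  0.001 -0.046] grip 17.7
```

Emit:
apply_moves([
  [[0,0,-0.01],0],
  [[0,0,-0.01],0],
  [[0,0,0],0],
  [[0,0,0],0],
])

```text
t: 17.23
position: [0.5496, -0.1053, 0.0727]
tcp_rot: [-0.478, 0.477, -0.521, 0.522]
wrist_force: [-1.2, 1.3, -3.3]
grip_width: 0.0179
```

```bash
python3 -c "from h import *; st()"
```

```text
17.23 pos mm [ 549.62 -105.25   72.72] jaw az -5.05 F [-1.15  1.34 -3.33] M [0.008 0.165 0.022] grip 17.9
```

Touchdown is at 72.7 mm, as predicted. I ease down slightly, release, and rise.

Emit:
apply_moves([
  [[0,0,-0.006],0],
  [[0,0,0],0],
  [[0,0,0],0],
])

```text
t: 17.48
position: [0.5496, -0.1053, 0.0727]
tcp_rot: [-0.478, 0.477, -0.521, 0.522]
wrist_force: [-2.3, 0.5, 1.3]
grip_width: 0.018
```

Emit:
apply_moves([
  [[0,0,0],0],
  [[0,0,0],0],
  [[0,0,0],0],
  [[0,0,0],0],
  [[0,0,0],0],
], claw=0.6)

```text
t: 17.9
position: [0.5498, -0.1053, 0.0724]
tcp_rot: [-0.478, 0.477, -0.521, 0.522]
wrist_force: [0.0, 1.0, 0.3]
grip_width: 0.0508
```

```bash
python3 -c "from h import *; st()"
```

```text
17.9 pos mm [ 549.78 -105.26   72.43] jaw az -5.05 F [0.02 1.04 0.29] M [-0.017  0.022  0.021] grip 50.8
```

Emit:
apply_moves([
  [[0,0,0.2],0],
  [[0,0,0.6],0],
  [[0,0,0.9],0],
  [[0,0,0.9],0],
  [[0,-0.5,0.5],0],
])

```text
t: 18.32
position: [0.5513, -0.1204, 0.2013]
tcp_rot: [-0.481, 0.477, -0.519, 0.521]
wrist_force: [1.7, 0.8, 0.6]
grip_width: 0.0512
```

Emit:
apply_moves([
  [[-0.3,-0.9,0],0],
  [[-0.3,-0.9,0],0],
  [[-0.3,-0.9,0],0],
  [[-0.3,-0.9,0],0],
  [[0,0,0],0],
])

```text
t: 18.73
position: [0.4976, -0.2788, 0.1961]
tcp_rot: [-0.473, 0.476, -0.524, 0.525]
wrist_force: [0.0, -1.0, 0.1]
grip_width: 0.0513
```

```bash
python3 - <<'E'
from h import *
st()
p,d=cams.camera("top"); p2,_=cams.camera("scene")
a=cv2.resize(p[220:300,220:430],(800,305),interpolation=cv2.INTER_CUBIC); b=cv2.resize(p2[150:270,250:450],(490,294),interpolation=cv2.INTER_CUBIC)
c=np.zeros((599,800,3),np.uint8); c[:305]=a; c[305:,:490]=b; cv2.imwrite("pics/c7.png",c[...,::-1])
W=cloud("top",d).reshape(-1,3)
q=W[(W[:,2]>.05)&(W[:,2]<.066)&(abs(W[:,1])<.06)&(abs(W[:,0]-.56)<.06)]
r=cv2.minAreaRect((q[:,:2]*1000).astype(np.float32)); print("handle",r)
k=W[(W[:,2]>.088)&(W[:,2]<.1)&(abs(W[:,1]+.105)<.03)&(abs(W[:,0]-.55)<.03)]
kc=(k.max(0)+k.min(0))/2*1000; print("knob",len(k),kc,np.ptp(k,axis=0)*1000)
t=np.radians(-4.9); e=kc[:2]-r[0]; print("bar frame",e@[np.cos(t),np.sin(t)],e@[-np.sin(t),np.cos(t)])
E
```

```text
18.73 pos mm [ 497.62 -278.79  196.1 ] jaw az -5.7 F [ 0.04 -1.05  0.1 ] M [-0.016  0.03   0.001] grip 51.3
handle ((557.9192504882812, -5.803073883056641), (89.86038208007812, 16.549800872802734), 85.17659759521484)
knob 144 [ 549.18797652 -104.71088724   92.97750341] [18.01402124 18.83439034  7.83399368]
bar frame -0.2509626598977798 -99.29213314901229
```

View pics/c7.png

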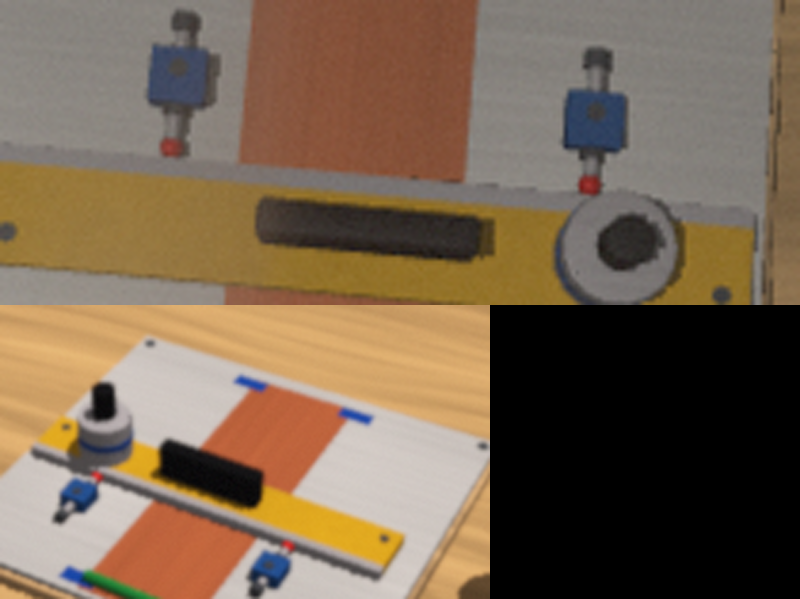

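The weight stands upright on the bar at bar-frame (-0.3, -99) mm. The bar has not moved, both tips at (172,148) and (590,185) touch the edge, and the arm is clear. I let the arm settle and hand in.

Emit:
apply_moves([
  [[0,0,0],0],
  [[0,0,0],0],
  [[0,0,0],0],
  [[0,0,0],0],
])

```text
t: 19.17
position: [0.5021, -0.268, 0.1966]
tcp_rot: [-0.478, 0.478, -0.521, 0.521]
wrist_force: [-0.3, -0.2, 1.2]
grip_width: 0.0511
```

```bash
python3 -c "
from h import *
st(); print(arm.close_job())"
```

```text
19.17 pos mm [ 502.11 -268.02  196.56] jaw az -4.92 F [-0.29 -0.22  1.18] M [ 0.07   0.013 -0.015] grip 51.1
the job is handed in; nothing more can be done
None
```

The straightedge is against both stop screws, held by the weight, and the job is handed in at about 19 s; no verdict is reported.

- **Sliding:** I pushed the straightedge by its rib with one pad, without gripping it, until it stopped against both tips. The push was held at about 9 N for over 0.4 s, then I backed off. Part of that was friction, and the two screws share the rest. I could not measure the force on each screw, so "both bearing" is inferred from the bar no longer moving and from the pictures.
- **Weight:** I lifted it by its knob, set it down with little more than its own weight, and let go.
- **Last checks:**
  - The straightedge had not moved: its rib centre was (557.9, -5.8) mm, against (557.8, -5.9) mm before the weight went on.
  - The weight stood upright, 0.3 mm from the bar's centre line and 99 mm right of its middle.
  - The pictures showed both red tips against the steel edge, at about 1.6 mm per pixel. That is too coarse to prove the 1.5 mm limit on its own.
  - The arm was clear. The scriber looked unmoved in the pictures, as did the bottle in the last one that showed it, before the weight was placed. I never moved near the jar and did not check it again.

Nothing disagreed, except that pad friction pressed down on the rib during the push (up to 7.6 N); I raised the tool slightly to relieve it before the final hold.

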